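Clamp a drift pin and hold the guarded clamp lever

ROBOT

A 7-joint arm with a two-finger parallel gripper is mounted at the origin on a cart in front of the work surface, level with it; the furniture and walls round the work are solid. World frame = base frame: x ahead of the robot, y to its left, z up, the work surface at z = 0. Lengths are in m, angles in rad, forces in N, time in s.
With the tool pointing down it reaches from about 0.4 to 0.85 m from the base axis. Payload 10.4 kg.
Tool frame: the origin (TCP) lies midway between the tips of the shut fingers; the grasp point (between the pads) lies 19 mm behind it; z points along the fingers, y is the line along which they close (so a half turn about z gives the same grasp; the last joint's range is limited). The gripper opens to 87 mm and grips with 3 to 60 N. Pads are 19 mm wide; open, the fingers measure 117 mm over their backs; the gripper's body (75 mm by 190 mm) begins 51 mm behind the grasp point.
Start: joints at [-1.336, 0.332, -0.065, 1.46, 0.022, 1.35, -0.088], TCP at [0.159, 0.604, 0.223] pointing down, gripper open.
Joint ranges: [-2.6, 2.6], [-0.5, 2.12], [-1.47, 1.34], [0.16, 2.42], [-1.27, 4.41], [0.06, 2.06], [-2.6, 2.6]. Speed limits (rad/s): [2.22, 2.22, 2.79, 2.79, 3.14, 3.14, 3.14].

INTERFACE

Orientations are given as a rotation vector (axis times angle).
In Python, from rig import arm gives the robot as it stands.
- The arm moves only by the tool drive_tool, never from a script. Its arguments are lists of equal length, an entry for each row: "claw": the finger opening in mm, from 0 to 87; "slide": the shift along the tool's x, y, z in mm, a list of three; "spin": the turn about the tool's z in rad. In form: {"claw": [claw, ...], "slide": [[tx, ty, tz], ...], "spin": [spin, ...]}. A call has 1 to 12 rows; each row shifts and turns the commanded pose from where the row before left it, along the tool's axes as they then stand; what a row does not reach is not made up. A row lasts 1/12 s, in which the tool goes at most 41.7 mm and 7.16 degrees, less where a joint would pass 70% of its speed; a pose out of reach is approached as far as the arm can. A call with a gripper value outside its range is refused whole. The fingers move at their own pace and stop on an object; "newtons" is the grip in N (left out, the last holds). Time passes only in rows, so rows that do not move let the fingers close. It gives the time, the measured TCP pose, the force, the opening and the grip force at its end, in the units of the state.
- arm.get_obs(): the state, without advancing time (a new reading comes with each control period).
- arm.capture(name): name is "scene" or "top"; returns a dict with "frame" (480x640x3 uint8, red, green, blue), "fx", "fy", "cx", "cy" (pixels), "distortion" ([k1, k2, p1, p2, k3] as OpenCV has them; the pictures are not rectified), "rvec" (rotation vector, rad) and "tvec" (3), from world to camera coordinates, as OpenCV has them. Camera axes: x right, y down, z forward; pixel columns grow to the right and rows downward; lengths in m; the calibration is good to about 2 mm. A picture is of the moment at which its call begins. There is no depth.
- arm.job_done(): hands the job in; it is judged then, once.
The state is a dict: "time": time; "joint_positions": joint angles; "joint_vel": joint speeds; "tau": joint torques, N m; "tcp_pos": TCP position; "ee_rot": TCP orientation; "wrist_force": force on the tool from outside, world axes, zero at the start; "moment": the same for the moment, N m; "width": finger opening in m; "grasp_force": force on a finger pad.
Only numpy, scipy, OpenCV 4.12 (cv2) and the standard library are available. Lean on these libraries where they do the work, as an engineer would, in place of code of your own. Each camera call takes 0.05 s, during which the arm holds its last target. There are 200 camera calls.

TASK

I want to dress the end of the longest of the three steel pins: take it out of the wooden stand, drop it end-down right to the bottom of the socket of the lever clamp and let go of it, leaving the two shorter pins in the stand. Then flip the clamp's safety catch fully over to the side, clear of the lever, and only after that pull the ball-knobbed lever towards the robot all the way to its stop so that the plunger clamps the pin. Do not let go: the lever springs back, so finish with the gripper still holding the lever at its stop.

Things in the scene. Friction and masses are not known exactly. Their poses are not given: they have to be found in the camera images.
- fixture: the lever clamp, fixed to the bench: grey base plate 100 (x) x 280 (y) x 12 mm; origin at the centre of its underside on the bench top, axes x away from the robot, y left, z up when its yaw is 0. In its frame (mm): the socket is at x 0, y -110; a dark anvil block stands beside the socket at y -118.5 to -132.5, top z 74; a grey cam box spans x -30 to 30, y -35 to 5, top z 85; the lever swings in the plane y 20; the catch post is at x -23 to -1, y 49 to 61, top z 96
- socket (a point): centre of the mouth of the round socket in the steel block of the clamp, 48 mm above the bench (origin of fixture + 48 mm); 17 mm hole with a 2 mm chamfer, 36 mm deep, bottom 12 mm above the bench; made for the 14 mm pins
- plunger: steel plunger of the clamp, 18 mm wide, moves along the fixture's -y towards the socket at 64 mm above the bench as the lever is pulled (16.5 mm per rad), until it presses the pin against the anvil with about 13 to 20 N (its nose is sprung, 4 N per mm); origin at the centre of its end face, which stands 16.5 mm from the socket's axis when the lever is at rest
- lever (a joint): angle of the clamp lever: 0 at rest (leaning 0.2 rad away from the robot), 0.95 rad at its stop (leaning 0.75 rad towards the robot, the fixture's -x). Spring-returned, so it goes back to rest when released; 2 N at the knob start it and about 7 N hold it at the stop with the pin clamped. While the catch is closed it is barred and moves hardly at all
- lever_hinge (a point): point on the lever's hinge axis in the lever's plane, 50 mm above the bench; the axis runs along the fixture's y
- knob_center (a point): centre of the black ball knob, 30 mm in diameter, at the top of the lever's 10 mm steel rod; 130 mm from lever_hinge, 177 mm above the bench at rest and 145 mm at the stop
- catch (a joint): angle of the safety catch: 0 closed (its thumb tab stands upright and its nose lies across in front of the lever), 1.3 rad fully flipped, when the tab lies over to the fixture's +y side (away from the lever) and the nose stands up. It clears the lever from 1.0 rad. Stiff enough (1 to 2 N at the tab's tip) to stay where it is left
- catch_hinge (a point): point on the catch's hinge axis under the thumb tab, 100 mm above the bench; the axis runs along the fixture's x
- catch_tip (a point): top end of the catch's steel thumb tab, a flat bar 14 mm wide (fixture x), 8 mm thick (y), reaching 55 mm from catch_hinge, 155 mm above the bench when closed, at x -31, y 55 mm in the fixture's frame
- stand: fixed wooden block 50 x 160 x 45 mm (x, y, z) with a row of three 17 mm holes along its y axis, 50 mm apart, 35 mm deep; origin at the centre of its underside
- pin_long: the longest of the three round steel pins, 14 mm in diameter, 130 mm long, about 0.15 kg, standing in one of the stand's holes with its foot 10 mm above the bench, 95 mm of it above the stand; origin at the centre of its foot, z along the pin. Which pin stands in which hole varies
- pin_mid: like pin_long, but 105 mm long (70 mm above the stand); stays in the stand
- pin_short: like pin_long, but 80 mm long (45 mm above the stand); stays in the stand

How it is judged:
On the way, in this order (a step that is already met when the one before it is completed fails the run):
1. the longest pin stands in the socket, right at the bottom, and is let go, with the catch still closed (horizontal distance between pin_long and socket below 0.005 m and z of pin_long in the frame of fixture below 0.018 m and angle between pin_long's own z axis and vertical below 0.15 rad and contact force between the fingers and pin_long below 0.1 N and value of joint catch below 0.5 rad), for 0.2 s.
2. the catch is flipped clear of the lever while the lever is still at rest (value of joint catch above 1 rad and value of joint lever below 0.2 rad), for 0.2 s.
3. the lever is pulled to its stop and the plunger clamps the pin (value of joint lever above 0.85 rad and contact force between plunger and pin_long above 4 N), for 0.2 s.
At the end, for the whole second after the job is handed in: robot still holding the lever within 0.1 rad of its stop; catch over 1.0 rad; longest pin at the socket bottom (within 5 mm of axis, 6 mm of bottom, tilt under 0.15 rad), pressed by the plunger with over 4 N; shorter pins within 20 mm of their start (all of step 3 and value of joint catch above 1 rad and contact force between any of the fingers, the arm and lever above 0.5 N and horizontal distance between pin_long and socket below 0.005 m and z of pin_long in the frame of fixture below 0.018 m and angle between pin_long's own z axis and vertical below 0.15 rad and distance of each of pin_mid, pin_short from where it was at the start of the episode below 0.02 m); the arm keeps its last pose, push and grip.
It fails at once if the lever is forced past the closed catch (value of joint lever above 0.35 rad and value of joint catch below 0.5 rad).
It fails at once if a shorter pin is taken out or knocked out of the stand (distance of any of pin_mid, pin_short from where it was at the start of the episode above 0.03 m).
It also fails if it takes over 72 s, if anything falls off the work surface, if the arm or the gripper's body presses on something with over 40 N, if the wrist force passes 120 N, or if a joint passes its speed limit or range.

## Working session

There is one attempt and no reset: what is moved stays moved. The work goes in short steps, Python scripts to look and compute and a tool call to move; the robot and the scene stay as the last step left them, time stands still between calls to the robot, and variables do not carry over. Pictures are saved under pics/ and viewed, at most 10 in all, crops included, and the job is handed in when it is done.

Besides the shell and the picture viewer there is one more tool, called after "Emit:" by a JSON object that holds its "method" and its "body", one argument or row to a line. drive_tool: Moves the arm, as the interface text tells. Its arguments: {"type":"object","properties":{"claw":{"type":"array","items":{"type":"number"}},"slide":{"type":"array","items":{"type":"array","items":{"type":"number"}}},"spin":{"type":"array","items":{"type":"number"}},"newtons":{"type":"number"}},"required":["claw","slide","spin"]}

```bash
ls; mkdir -p pics; cat > h.py <<'E'
import numpy as np, cv2, pickle
def snap(arm,name,fn):
    c=arm.capture(name); cv2.imwrite(fn,c["frame"][:,:,::-1]); pickle.dump(c,open(fn[:-4]+".pkl","wb")); return c
def KD(c): return np.array([[c["fx"],0,c["cx"]],[0,c["fy"],c["cy"]],[0,0,1.]]),np.array(c["distortion"],float)
def ray(c,uv):
    K,D=KD(c); p=cv2.undistortPoints(np.array([[uv]],float),K,D)[0,0]
    R=cv2.Rodrigues(np.array(c["rvec"],float))[0]; t=np.array(c["tvec"],float).ravel()
    return -R.T@t, R.T@np.array([p[0],p[1],1.])
def onz(c,uv,z):
    o,d=ray(c,uv); return o+d*(z-o[2])/d[2]
def proj(c,P):
    K,D=KD(c); return cv2.projectPoints(np.array(P,float).reshape(-1,1,3),np.array(c["rvec"],float),np.array(c["tvec"],float),K,D)[0][:,0]
def tri(c1,u1,c2,u2):
    o1,d1=ray(c1,u1);o2,d2=ray(c2,u2)
    s=np.linalg.lstsq(np.c_[d1,-d2],o2-o1,rcond=None)[0]
    a=o1+d1*s[0];b=o2+d2*s[1]; return (a+b)/2,np.linalg.norm(a-b)
E
python3 - <<'E'
from h import *
from rig import arm
for n in ("scene","top"):
    c=snap(arm,n,f"pics/{n}0.png"); print(n,ray(c,(320,240)))
print(arm.get_obs())
E
```

```text
pics
scene (array([0.13891065, 0.6243919 , 0.93183658]), array([ 0.35545895, -0.53208131, -0.76871753]))
top (array([0.33842514, 0.0703044 , 1.17538705]), array([ 0.15716817,  0.03303141, -0.98711662]))
{'time': 0.1, 'joint_positions': array([-1.33559243,  0.33280846, -0.06470245,  1.46082362,  0.02159999,
        1.34987443, -0.08851203]), 'joint_vel': array([-0.00029045,  0.00080323, -0.00020353, -0.00216176, -0.00078109,
        0.00052289,  0.00075779]), 'tau': array([ 9.38421617e-04, -6.24544930e+01,  2.41930241e-02, -3.90716815e+01,
       -6.14640838e-02,  3.66581941e-02,  7.09438882e-05]), 'tcp_pos': array([0.15926651, 0.6040325 , 0.22184973]), 'ee_rot': array([-4.03809660e-01, -3.11542598e+00,  1.90681832e-03]), 'wrist_force': array([ 0.43239322,  1.3114807 , -0.38199883]), 'moment': array([ 0.02682291, -0.01698632, -0.01597793]), 'grasp_force': 0.0, 'width': 0.08718062231487725}
```

View pics/scene0.png

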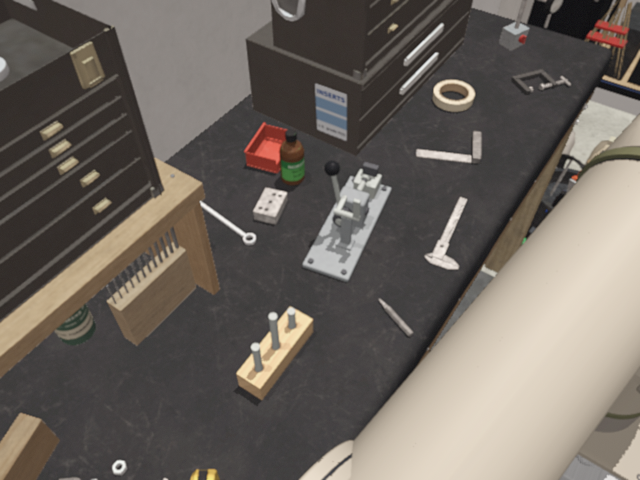

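View pics/top0.png

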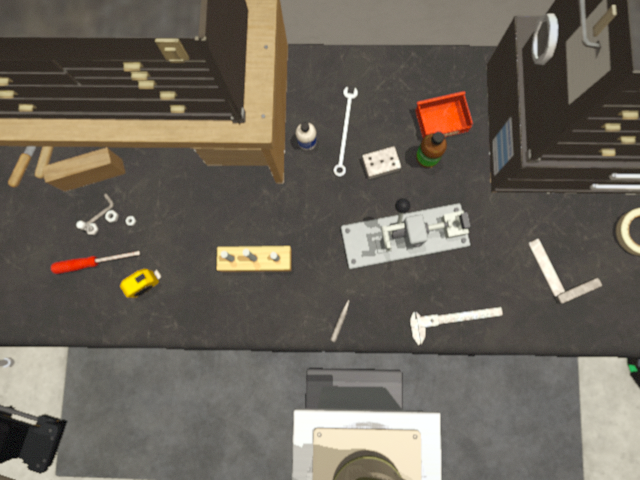

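The scene view shows the stand around (275,350), with the long pin in the middle hole, and the clamp around (348,225) with its black knob at (332,168). In the top view the stand is at (254,258), the clamp at (407,235) and its socket end on the right at about (455,222).

```bash
python3 - <<'E'
from h import *
t=cv2.imread("pics/top0.png");s=cv2.imread("pics/scene0.png")
a=cv2.resize(t[190:275,335:475],(800,486),interpolation=cv2.INTER_CUBIC)
cv2.imwrite("pics/t_fix.png",a)
b=cv2.resize(s[155:285,295:400],(484,600),interpolation=cv2.INTER_CUBIC)
d=cv2.resize(s[300:400,230:320],(316,351),interpolation=cv2.INTER_CUBIC)
e=cv2.resize(t[240:276,212:296],(316,135),interpolation=cv2.INTER_CUBIC)
o=np.zeros((600,800,3),np.uint8);o[:,:484]=b;o[:351,484:]=d;o[400:535,484:]=e
cv2.imwrite("pics/s_fix.png",o)
E
```

```text
(no output)
```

View pics/t_fix.png

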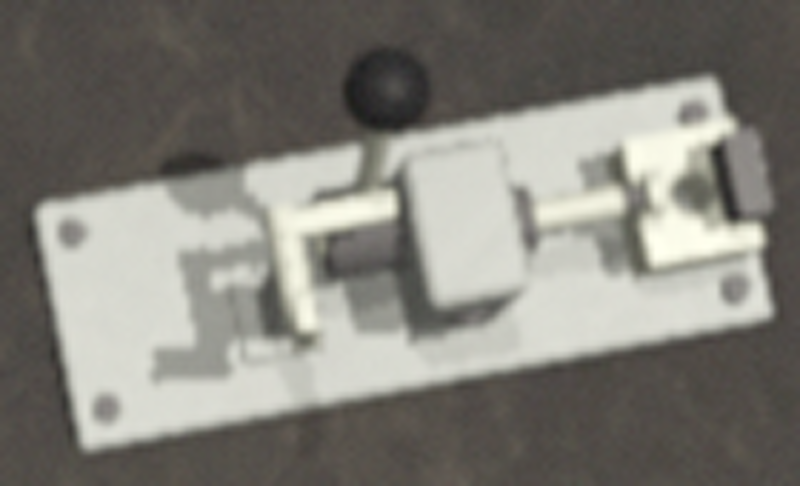

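View pics/s_fix.png

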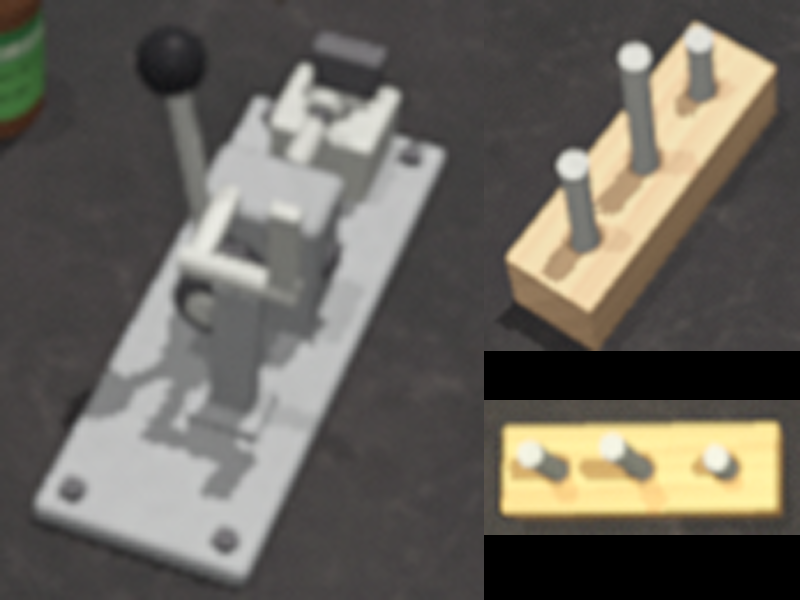

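The clamp crop shows plate corners at crop pixels (38,208), (716,78), (773,318) and (85,450), the knob at (388,88) and the catch bar ending at (283,212). The second crop shows the long pin in the middle hole, with its top at (635,57), and its bright top in the top view at (612,446).

```bash
python3 - <<'E'
from h import *
T=pickle.load(open("pics/top0.pkl","rb"));S=pickle.load(open("pics/scene0.pkl","rb"))
def un(p,s,o): return (np.array(p)+.5)/s-.5+np.array(o)
tc=[un(p,800/140,(335,190)) for p in [(38,208),(716,78),(773,318),(85,450)]]
sc=[un(p,484/105,(295,155)) for p in [(38,507),(262,97),(445,150),(242,577)]]
# order: (far,+y) (far,-y) (near,-y) (near,+y)
sc=[sc[0],sc[1],sc[2],sc[3]]
for c,q in((T,tc),(S,sc)):
    P=np.array([onz(c,u,.012)[:2] for u in q]); print("corners",P.round(4).tolist())
    print(" edges",[round(float(np.linalg.norm(P[i]-P[i-1])),4) for i in range(4)],"centre",P.mean(0).round(4))
    y=(P[0]-P[1]+P[3]-P[2]); print(" yaw",np.arctan2(-y[0],y[1]))
def knob(c,box):
    x0,y0,x1,y1=box; g=c["frame"][y0:y1,x0:x1].max(2); 
    n,l,st,ce=cv2.connectedComponentsWithStats((g<48).astype(np.uint8)); i=1+st[1:,4].argmax(); print(st[i]); return ce[i]+[x0,y0]
kt=knob(T,(392,194,414,216));ks=knob(S,(322,157,344,180));print("knob",kt,ks,tri(T,kt,S,ks))
def tops(c,box):
    x0,y0,x1,y1=box; f=c["frame"][y0:y1,x0:x1].astype(int)
    m=((f.min(2)>165)&(f.max(2)-f.min(2)<35)).astype(np.uint8)
    n,l,st,ce=cv2.connectedComponentsWithStats(m); return [(ce[i]+[x0,y0],st[i,4]) for i in range(1,n) if st[i,4]>4]
tt=sorted(tops(T,(214,244,294,272)),key=lambda a:a[0][0]);ss=sorted(tops(S,(235,300,318,395)),key=lambda a:a[0][0])
print(tt,ss)
if len(tt)==3==len(ss):
  for a,b,z in zip(tt,ss,(.115,.14,.09)): print("pin",tri(T,a[0],S,b[0]),onz(T,a[0],z),onz(S,b[0],z))
e=[un(p,316/84,(212,240)) for p in [(18,24),(297,22),(297,115),(18,115)]]
print("stand",[onz(T,u,.045)[:2].round(4).tolist() for u in e])
E
```

```text
corners [[0.5568, 0.0612], [0.6136, -0.2105], [0.5163, -0.2305], [0.4598, 0.0415]]
 edges [0.099, 0.2776, 0.0993, 0.2778] centre [ 0.5366 -0.0846]
 yaw 0.20539651986181762
corners [[0.5563, 0.0612], [0.6136, -0.2142], [0.5192, -0.2335], [0.4621, 0.0421]]
 edges [0.0962, 0.2814, 0.0963, 0.2814] centre [ 0.5378 -0.0861]
 yaw 0.2047171474270344
[ 3  5 14 13 67]
[  3   5  15  14 137]
knob [399.86567164 206.86567164] [331.57664234 169.03649635] (array([ 0.56486288, -0.05143595,  0.18408938]), np.float64(0.0015978382771840664))
[(array([224.        , 254.26470588]), np.int32(34)), (array([245.74193548, 252.35483871]), np.int32(31)), (array([273.5, 255.5]), np.int32(32))] [(array([255.16949153, 346.54237288]), np.int32(59)), (array([272.5, 316. ]), np.int32(52)), (array([290.65306122, 310.79591837]), np.int32(49))]
pin (array([0.47486056, 0.30432761, 0.11780642]), np.float64(0.0015262527750939646)) [0.47452334 0.30459833 0.115     ] [0.47676339 0.30347834 0.115     ]
pin (array([0.47602523, 0.25474125, 0.14322015]), np.float64(0.0013144237116879801)) [0.47584922 0.25502524 0.14      ] [0.47804496 0.25344191 0.14      ]
pin (array([0.47735217, 0.20475725, 0.09319412]), np.float64(0.002503625426162514)) [0.4766046  0.20462479 0.09      ] [0.47985715 0.20355993 0.09      ]
stand [[0.5017, 0.3379], [0.5052, 0.173], [0.4503, 0.1715], [0.4479, 0.3351]]
```

```bash
cat >> h.py <<'E'
YAW=.205; O=np.array([.5372,-.0853]); c_,s_=np.cos(YAW),np.sin(YAW); RF=np.array([[c_,-s_],[s_,c_]])
def f2w(x,y,z): return np.r_[O+RF@np.array([x,y])/1000,z/1000]
def w2f(p): return np.r_[RF.T@(np.array(p[:2])-O)*1000,p[2]*1000]
def shift(a,b): # world a->b in tool axes (tool x=fix y, tool y=fix x, z down), mm
    d=w2f(b)-w2f(a); return np.array([d[1],d[0],-d[2]]).round(1)
E
python3 - <<'E'
from h import *
T=pickle.load(open("pics/top0.pkl","rb"));S=pickle.load(open("pics/scene0.pkl","rb"))
print("leg foot",onz(T,(283,183),0),onz(S,(215,294),0)); print("shelf corner",tri(T,(280,145),S,(203,185)))
print("bottle",tri(T,(436,140),S,(292,136)),"cabinet corner",onz(T,(493,190),0),onz(S,(350,148),0))
print("knob click",tri(T,(402.5,205),S,(331.6,168)),"model",f2w(26,20,177))
print("proj check T/S knob",proj(T,f2w(26,20,177)),proj(S,f2w(26,20,177)))
print("socket",f2w(0,-110,48),proj(T,f2w(0,-110,48)),proj(S,f2w(0,-110,48)))
p0=np.array([.1593,.604,.2218]); g=np.array([.4768,.2543,.2218])
print("pin in fix",w2f(g),"shift",shift(p0,g),"to socket",shift(g,f2w(0,-110,221.8)))
E
```

```text
leg foot [0.65997563 0.19914275 0.        ] [ 6.62343447e-01  2.11961574e-01 -1.11022302e-16]
shelf corner (array([0.66152808, 0.17944914, 0.27336101]), np.float64(0.010298557908501404))
bottle (array([ 0.72083288, -0.13440816,  0.13382012]), np.float64(0.0010737892235215263)) cabinet corner [ 0.64896542 -0.29098217  0.        ] [ 0.67483091 -0.30568957  0.        ]
knob click (array([ 0.56913355, -0.05729391,  0.18016169]), np.float64(0.0006482492985956316)) model [ 0.55858424 -0.06042603  0.177     ]
proj check T/S knob [[403.86661364 210.45696777]] [[337.20864607 170.47142512]]
socket [ 0.55959239 -0.19299671  0.048     ] [[456.40440639 223.24873538]] [[367.78661512 178.95318123]]
pin in fix [  9.99612404 344.7845668  221.8       ] shift [-407.   239.7   -0. ] to socket [-454.8  -10.    -0. ]
```

Emit:
{"method": "drive_tool", "body": {
  "claw": [87, 87, 87, 87, 87, 87, 87, 87, 87, 87],
  "slide": [
    [0, 0, -5],
    [0, 0, -5],
    [0, 0, -5],
    [0, 0, -5],
    [0, 0, -5],
    [0, 0, -5],
    [0, 0, 0],
    [0, 0, 0],
    [0, 0, 0],
    [0, 0, 0]
  ],
  "spin": [0.12, 0.12, 0.12, 0.12, 0.12, 0.12, 0.12, 0.12, 0.12, 0.028]
}}

```text
time: 0.93
tcp_pos: [0.1592, 0.6042, 0.2521]
ee_rot: [1.991, 2.43, -0.001]
wrist_force: [0.8, -0.1, -0.2]
width: 0.0871
grasp_force: 0.0
```

The predicted socket pixel agrees with the picture to about 0.5 px. The knob sits about 10 mm further in x than I assumed, so I'll measure it. Next is the move to the stand.

Emit:
{"method": "drive_tool", "body": {
  "claw": [87, 87, 87, 87, 87, 87, 87, 87, 87, 87, 87, 87],
  "slide": [
    [-20, 12, 0],
    [-20, 12, 0],
    [-20, 12, 0],
    [-20, 12, 0],
    [-20, 12, 0],
    [-20, 12, 0],
    [-20, 12, 0],
    [-20, 12, 0],
    [-20, 12, 0],
    [-20, 12, 0],
    [-20, 12, 0],
    [-20, 12, 0]
  ],
  "spin": [0, 0, 0, 0, 0, 0, 0, 0, 0, 0, 0, 0]
}}

```text
time: 1.93
tcp_pos: [0.3497, 0.3976, 0.2523]
ee_rot: [-1.982, -2.437, 0.001]
wrist_force: [-0.8, -0.3, 0.3]
width: 0.0872
grasp_force: 0.0
```

Emit:
{"method": "drive_tool", "body": {
  "claw": [87, 87, 87, 87, 87, 87, 87, 87, 87, 87, 87],
  "slide": [
    [-20, 12, 0],
    [-20, 12, 0],
    [-20, 12, 0],
    [-20, 12, 0],
    [-20, 12, 0],
    [-20, 12, 0],
    [-20, 12, 0],
    [-20, 12, 0],
    [-7, 0, 0],
    [0, 0, 0],
    [0, 0, 0]
  ],
  "spin": [0, 0, 0, 0, 0, 0, 0, 0, 0, 0, 0]
}}

```text
time: 2.85
tcp_pos: [0.4766, 0.2552, 0.2523]
ee_rot: [-1.982, -2.437, 0.0]
wrist_force: [-0.8, 0.4, 0.2]
width: 0.0872
grasp_force: 0.0
```

```bash
python3 - <<'E'
from h import *
from rig import arm
from scipy.spatial.transform import Rotation as Ro
o=arm.get_obs(); p=o["tcp_pos"]; R=Ro.from_rotvec(o["ee_rot"]).as_matrix()
print(p,o["joint_positions"].round(2),"toolx,y,z",R.T.round(3).tolist())
d=np.array([.4768,.2543,.099])-p; print("exact tool shift",(R.T@d*1000).round(1))
c=snap(arm,"top","pics/top1.png")
E
```

```text
[0.47658336 0.25517451 0.25232216] [-0.94  0.13  0.41  1.66 -0.05  1.37 -0.33] toolx,y,z [[-0.204, 0.979, 0.0], [0.979, 0.204, -0.001], [-0.001, 0.0, -1.0]]
exact tool shift [-1.000e+00  1.000e-01  1.533e+02]
```

View pics/top1.png

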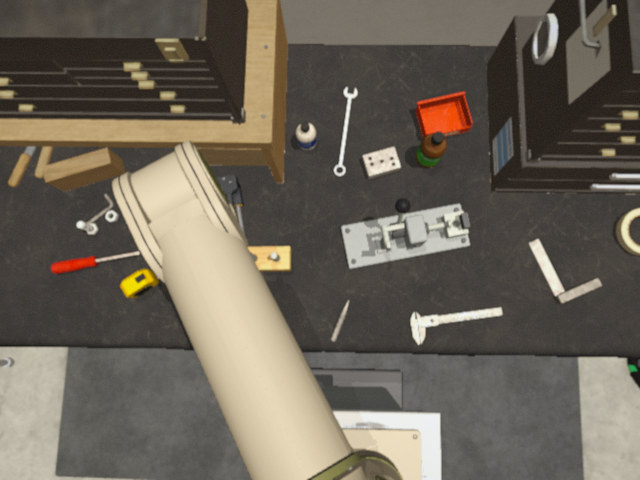

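The arm hides the gripper from above, but the TCP pose is within 1 mm of the pin, so I'll descend and grip.

Emit:
{"method": "drive_tool", "body": {
  "claw": [87, 87, 87, 87, 87, 87, 87, 87, 87, 87],
  "slide": [
    [-1, 0, 20],
    [0, 0, 20],
    [0, 0, 20],
    [0, 0, 20],
    [0, 0, 20],
    [0, 0, 20],
    [0, 0, 20],
    [0, 0, 13],
    [0, 0, 0],
    [0, 0, 0]
  ],
  "spin": [0, 0, 0, 0, 0, 0, 0, 0, 0, 0]
}}

```text
time: 3.73
tcp_pos: [0.4764, 0.2548, 0.0993]
ee_rot: [-1.98, -2.438, 0.002]
wrist_force: [0.1, 0.0, 0.5]
width: 0.0867
grasp_force: 0.0
```

Emit:
{"method": "drive_tool", "body": {
  "claw": [0, 0, 0, 0, 0, 0, 0, 0, 0, 0],
  "slide": [
    [0, 0, 0],
    [0, 0, 0],
    [0, 0, 0],
    [0, 0, 0],
    [0, 0, 0],
    [0, 0, 0],
    [0, 0, 0],
    [0, 0, 0],
    [0, 0, 0],
    [0, 0, 0]
  ],
  "spin": [0, 0, 0, 0, 0, 0, 0, 0, 0, 0],
  "newtons": 30
}}

```text
time: 4.57
tcp_pos: [0.4773, 0.2538, 0.0995]
ee_rot: [-1.983, -2.437, -0.0]
wrist_force: [0.4, -0.6, 0.6]
width: 0.0281
grasp_force: 0.0
```

Emit:
{"method": "drive_tool", "body": {
  "claw": [0, 0, 0, 0, 0, 0],
  "slide": [
    [0, 0, 0],
    [0, 0, 0],
    [0, 0, 0],
    [0, 0, 0],
    [0, 0, 0],
    [0, 0, 0]
  ],
  "spin": [0, 0, 0, 0, 0, 0]
}}

```text
time: 5.07
tcp_pos: [0.4774, 0.2538, 0.0996]
ee_rot: [-1.983, -2.437, -0.0]
wrist_force: [0.1, -0.1, -0.1]
width: 0.013
grasp_force: 30.0
```

Emit:
{"method": "drive_tool", "body": {
  "claw": [0, 0, 0, 0, 0, 0, 0, 0, 0],
  "slide": [
    [0, 0, -10],
    [0, 0, -20],
    [0, 0, -20],
    [0, 0, -20],
    [0, 0, -20],
    [0, 0, -20],
    [0, 0, -10],
    [0, 0, 0],
    [0, 0, 0]
  ],
  "spin": [0, 0, 0, 0, 0, 0, 0, 0, 0]
}}

```text
time: 5.82
tcp_pos: [0.4773, 0.2538, 0.2194]
ee_rot: [-1.982, -2.437, -0.001]
wrist_force: [0.0, -0.2, -2.0]
width: 0.0134
grasp_force: 30.0
```

```bash
python3 - <<'E'
from h import *
from rig import arm
from scipy.spatial.transform import Rotation as Ro
o=arm.get_obs(); p=o["tcp_pos"]; R=Ro.from_rotvec(o["ee_rot"]).as_matrix()
t=f2w(0,-110,p[2]*1000); print(p,o["width"],"shift",(R.T@(t-p)*1000).round(1))
E
```

```text
[0.47730843 0.25376211 0.21940822] 0.013381320862971308 shift [-4.542e+02 -1.040e+01 -1.000e-01]
```

Emit:
{"method": "drive_tool", "body": {
  "claw": [0, 0, 0, 0, 0, 0, 0, 0, 0, 0, 0, 0],
  "slide": [
    [0, 0, -20],
    [0, 0, -20],
    [0, 0, -20],
    [0, 0, -20],
    [-10, 0, 0],
    [-20, 0, 0],
    [-25, 0, 0],
    [-25, 0, 0],
    [-25, 0, 0],
    [-25, 0, 0],
    [-25, 0, 0],
    [-25, 0, 0]
  ],
  "spin": [0, 0, 0, 0, 0, 0, 0, 0, 0, 0, 0, 0]
}}

```text
time: 6.82
tcp_pos: [0.5134, 0.0757, 0.2975]
ee_rot: [-1.982, -2.436, 0.004]
wrist_force: [0.8, 0.2, -1.1]
width: 0.0134
grasp_force: 30.0
```

Emit:
{"method": "drive_tool", "body": {
  "claw": [0, 0, 0, 0, 0, 0, 0, 0, 0, 0, 0, 0],
  "slide": [
    [-25, -2, 0],
    [-25, -2, 0],
    [-25, -2, 0],
    [-25, -2, 0],
    [-25, -2, 0],
    [-25, 0, 0],
    [-25, 0, 0],
    [-25, 0, 0],
    [-25, 0, 0],
    [-25, 0, 0],
    [-14, 0, 0],
    [-10, 0, 0]
  ],
  "spin": [0, 0, 0, 0, 0, 0, 0, 0, 0, 0, 0, 0]
}}

```text
time: 7.82
tcp_pos: [0.559, -0.1952, 0.2975]
ee_rot: [-1.985, -2.433, 0.004]
wrist_force: [-0.4, 0.0, -1.4]
width: 0.013
grasp_force: 30.0
```

Emit:
{"method": "drive_tool", "body": {
  "claw": [0, 0, 0, 0, 0, 0, 0, 0, 0, 0],
  "slide": [
    [0, 0, 20],
    [0, 0, 20],
    [0, 0, 20],
    [0, 0, 20],
    [0, 0, 20],
    [0, 0, 20],
    [0, 0, 10],
    [0, 0, 0],
    [0, 0, 0],
    [0, 0, 0]
  ],
  "spin": [0, 0, 0, 0, 0, 0, 0, 0, 0, 0]
}}

```text
time: 8.65
tcp_pos: [0.5604, -0.193, 0.1705]
ee_rot: [1.982, 2.436, 0.001]
wrist_force: [0.4, 0.3, -0.8]
width: 0.0129
grasp_force: 30.0
```

```bash
python3 - <<'E'
from h import *
from rig import arm
from scipy.spatial.transform import Rotation as Ro
o=arm.get_obs(); p=o["tcp_pos"]; R=Ro.from_rotvec(o["ee_rot"]).as_matrix()
t=f2w(0,-110,p[2]*1000); print(p,o["width"],o["grasp_force"],"shift",(R.T@(t-p)*1000).round(1))
S=snap(arm,"scene","pics/scene2.png");T=snap(arm,"top","pics/top2.png")
s=cv2.imread("pics/scene2.png");t=cv2.imread("pics/top2.png")
o=np.zeros((600,800,3),np.uint8)
o[:,:480]=cv2.resize(s[115:265,300:420],(480,600),interpolation=cv2.INTER_CUBIC)
o[:320,480:]=cv2.resize(t[180:260,400:480],(320,320),interpolation=cv2.INTER_CUBIC)
cv2.imwrite("pics/c2.png",o)
print("proj foot",proj(S,np.r_[p[:2],p[2]-.0895]),"head",proj(S,np.r_[p[:2],p[2]+.0405]),"sock",proj(S,f2w(0,-110,48)))
E
```

```text
[ 0.56041609 -0.19298716  0.17046259] 0.0129194157167871 29.994957516901195 shift [ 0.2 -0.8 -0. ]
proj foot [[368.56406006 167.83296958]] head [[373.40571221 119.67861106]] sock [[367.78661512 178.95318123]]
```

View pics/c2.png

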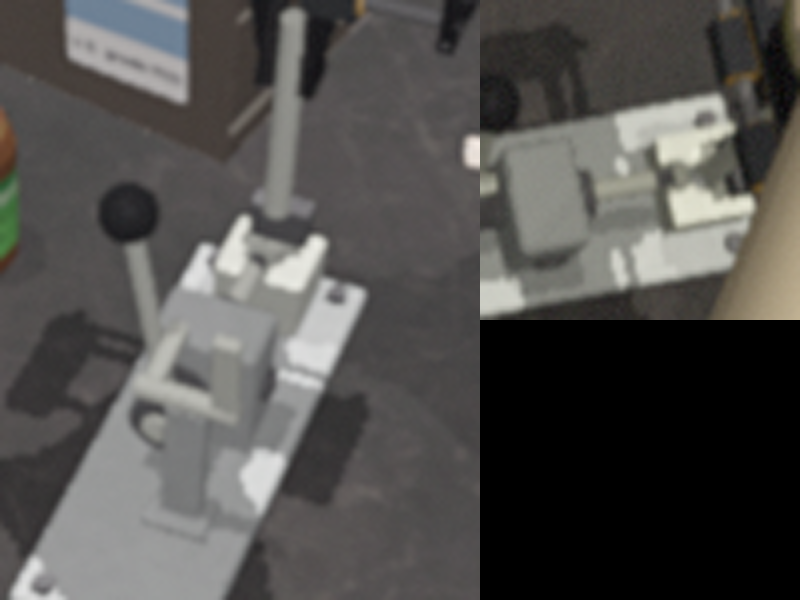

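The pin foot is at about scene pixel (369.4,168.2), where (368.6,167.8) was predicted, and it stands upright over the socket block. I'll lower it in steps and watch the force.

Emit:
{"method": "drive_tool", "body": {
  "claw": [0, 0, 0, 0, 0, 0],
  "slide": [
    [0, -0.5, 10],
    [0, 0, 10],
    [0, 0, 8],
    [0, 0, 6],
    [0, 0, 6],
    [0, 0, 4]
  ],
  "spin": [0, 0, 0, 0, 0, 0],
  "newtons": 20
}}

```text
time: 9.25
tcp_pos: [0.5596, -0.1929, 0.1246]
ee_rot: [1.982, 2.437, -0.0]
wrist_force: [1.2, -0.3, -0.4]
width: 0.0134
grasp_force: 20.0
```

Emit:
{"method": "drive_tool", "body": {
  "claw": [0, 0, 0, 0, 0, 0, 0],
  "slide": [
    [0, 0, 5],
    [0, 0, 5],
    [0, 0, 5],
    [0, 0, 4],
    [0, 0, 2],
    [0, 0, 1],
    [0, 0, 0]
  ],
  "spin": [0, 0, 0, 0, 0, 0, 0]
}}

```text
time: 9.83
tcp_pos: [0.5595, -0.1929, 0.1033]
ee_rot: [1.982, 2.437, 0.0]
wrist_force: [2.6, -0.1, -3.2]
width: 0.0133
grasp_force: 20.0
```

Emit:
{"method": "drive_tool", "body": {
  "claw": [14, 18, 24, 30, 40, 50, 60, 60, 60, 60, 60, 60],
  "slide": [
    [0, 0, 1],
    [0, 0, 0],
    [0, 0, 0],
    [0, 0, 0],
    [0, 0, 0],
    [0, 0, 0],
    [0, 0, 0],
    [0, 0, 0],
    [0, 0, 0],
    [0, 0, 0],
    [0, 0, 0],
    [0, 0, 0]
  ],
  "spin": [0, 0, 0, 0, 0, 0, 0, 0, 0, 0, 0, 0]
}}

```text
time: 10.83
tcp_pos: [0.5595, -0.1928, 0.1025]
ee_rot: [-1.982, -2.437, -0.0]
wrist_force: [-0.3, -0.1, -0.2]
width: 0.0597
grasp_force: 0.0
```

Emit:
{"method": "drive_tool", "body": {
  "claw": [60, 60, 60, 60, 60, 60, 60, 60, 60, 60],
  "slide": [
    [0, 0, -10],
    [0, 0, -20],
    [0, 0, -20],
    [0, 0, -20],
    [0, 0, -20],
    [0, 0, -20],
    [0, 0, -20],
    [0, 0, -10],
    [0, 0, 0],
    [0, 0, 0]
  ],
  "spin": [0, 0, 0, 0, 0, 0, 0, 0, 0, 0]
}}

```text
time: 11.67
tcp_pos: [0.5595, -0.1929, 0.2425]
ee_rot: [1.982, 2.437, 0.001]
wrist_force: [-0.0, 0.4, 0.0]
width: 0.0601
grasp_force: 0.0
```

```bash
python3 - <<'E'
from h import *
from rig import arm
o=arm.get_obs(); p=o["tcp_pos"]; print(p,o["width"],o["grasp_force"],w2f(p))
S=snap(arm,"scene","pics/scene3.png");T=snap(arm,"top","pics/top3.png")
s=cv2.imread("pics/scene3.png");t=cv2.imread("pics/top3.png")
o=np.zeros((600,800,3),np.uint8)
o[:,:480]=cv2.resize(s[115:265,300:420],(480,600),interpolation=cv2.INTER_CUBIC)
o[:320,480:]=cv2.resize(t[180:260,400:480],(320,320),interpolation=cv2.INTER_CUBIC)
cv2.imwrite("pics/c3.png",o)
for P in ((0,-110,142),(0,-110,60)): print(P,(proj(S,f2w(*P))-[300,115])*4)
for P in ((-31,55,155),(-31,55,100)): print(P,(proj(S,f2w(*P))-[300,115])*4)
E
```

```text
[ 0.55952908 -0.19285945  0.24245382] 0.06010179329860494 0.0 [-3.40384770e-02 -1.09852729e+02  2.42453817e+02]
(0, -110, 142) [[284.28451408 125.59597661]]
(0, -110, 60) [[272.73445441 240.03940928]]
(-31, 55, 155) [[232.7826063 335.5707349]]
(-31, 55, 100) [[226.12739427 413.50768891]]
```

View pics/c3.png

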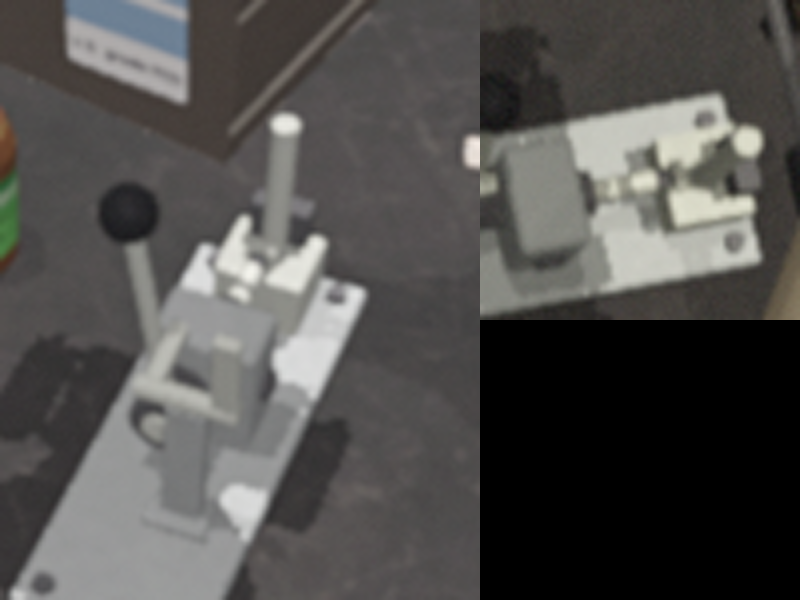

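The pin's top is at crop (285,124), against (284,126) predicted for the socket bottom, so it is fully seated and released. The tab's top is at (228,340). Next I'll shut the fingers, go beside the tab on the lever side and flip the catch.

Emit:
{"method": "drive_tool", "body": {
  "claw": [0, 0, 0, 0, 0, 0, 0, 0, 0, 0, 0, 0],
  "slide": [
    [10, -3, 0],
    [20, -4, 0],
    [20, -4, 0],
    [20, -4, 0],
    [20, -4, 0],
    [20, -4, 0],
    [20, -4, 0],
    [13, -4, 0],
    [0, 0, 0],
    [0, 0, 0],
    [0, 0, 0],
    [0, 0, 0]
  ],
  "spin": [0, 0, 0, 0, 0, 0, 0, 0, 0, 0, 0, 0]
}}

```text
time: 12.77
tcp_pos: [0.5001, -0.0601, 0.2423]
ee_rot: [1.984, 2.436, -0.001]
wrist_force: [-0.1, -0.3, -0.5]
width: 0.0009
grasp_force: 0.0
```

Emit:
{"method": "drive_tool", "body": {
  "claw": [0, 0, 0, 0, 0, 0, 0, 0, 0],
  "slide": [
    [0, 0, 20],
    [0, 0, 20],
    [0, 0, 20],
    [0, 0, 20],
    [0, 0, 12],
    [0, 0, 8],
    [0, 0, 0],
    [0, 0, 0],
    [0, 0, 0]
  ],
  "spin": [0, 0, 0, 0, 0, 0, 0, 0, 0]
}}

```text
time: 13.52
tcp_pos: [0.5006, -0.0595, 0.1433]
ee_rot: [1.983, 2.436, 0.001]
wrist_force: [0.2, 0.2, -0.2]
width: 0.0008
grasp_force: 0.0
```

```bash
python3 - <<'E'
from h import *
from rig import arm
o=arm.get_obs(); print(o["width"],o["wrist_force"],w2f(o["tcp_pos"]))
for a in np.arange(0,1.45,.1): print(round(a,1),[round(v,1) for v in (55+45*np.sin(a)-4*np.cos(a)-10,100+45*np.cos(a)+4*np.sin(a))])
E
```

```text
0.0008496981464303705 [ 0.22991068  0.1960429  -0.2468328 ] [-30.55150621  32.71584031 143.3474381 ]
0.0 [np.float64(41.0), np.float64(145.0)]
0.1 [np.float64(45.5), np.float64(145.2)]
0.2 [np.float64(50.0), np.float64(144.9)]
0.3 [np.float64(54.5), np.float64(144.2)]
0.4 [np.float64(58.8), np.float64(143.0)]
0.5 [np.float64(63.1), np.float64(141.4)]
0.6 [np.float64(67.1), np.float64(139.4)]
0.7 [np.float64(70.9), np.float64(137.0)]
0.8 [np.float64(74.5), np.float64(134.2)]
0.9 [np.float64(77.8), np.float64(131.1)]
1.0 [np.float64(80.7), np.float64(127.7)]
1.1 [np.float64(83.3), np.float64(124.0)]
1.2 [np.float64(85.5), np.float64(120.0)]
1.3 [np.float64(87.3), np.float64(115.9)]
1.4 [np.float64(88.7), np.float64(111.6)]
```

Emit:
{"method": "drive_tool", "body": {
  "claw": [0, 0, 0, 0, 0, 0, 0, 0, 0, 0, 0, 0],
  "slide": [
    [4, 0, 0],
    [4, 0, 0],
    [4, 0, 0],
    [5, 0, 0],
    [4, 0, 0.5],
    [5, 0, 1],
    [4, 0, 1.5],
    [4, 0, 1.5],
    [4, 0, 2.5],
    [4, 0, 2.5],
    [3, 0, 3],
    [3, 0, 3]
  ],
  "spin": [0, 0, 0, 0, 0, 0, 0, 0, 0, 0, 0, 0]
}}

```text
time: 14.52
tcp_pos: [0.4902, -0.0118, 0.1267]
ee_rot: [-1.982, -2.437, -0.0]
wrist_force: [0.9, -1.7, 0.3]
width: 0.0004
grasp_force: 0.7
```

Emit:
{"method": "drive_tool", "body": {
  "claw": [0, 0, 0, 0, 0, 0, 0],
  "slide": [
    [2.5, 0, 4],
    [2, 0, 4],
    [1, 0, 2],
    [1, 0, 2],
    [0, 0, 0],
    [0, 0, 0],
    [0, 0, 0]
  ],
  "spin": [0, 0, 0, 0, 0, 0, 0]
}}

```text
time: 15.1
tcp_pos: [0.4891, -0.006, 0.1154]
ee_rot: [1.983, 2.437, 0.0]
wrist_force: [-1.6, -2.2, 5.6]
width: 0.0008
grasp_force: 3.1
```

Emit:
{"method": "drive_tool", "body": {
  "claw": [50, 50, 50, 50, 50, 50, 50, 50, 50],
  "slide": [
    [0, 0, -10],
    [0, 0, -20],
    [0, 0, -20],
    [0, 0, -20],
    [0, 0, -20],
    [0, 0, -20],
    [0, 0, -14],
    [0, 0, 0],
    [0, 0, 0]
  ],
  "spin": [0, 0, 0, 0, 0, 0, 0, 0, 0]
}}

```text
time: 15.85
tcp_pos: [0.4892, -0.0056, 0.2397]
ee_rot: [1.982, 2.437, 0.002]
wrist_force: [-0.5, 0.5, -1.3]
width: 0.0478
grasp_force: 0.0
```

```bash
python3 - <<'E'
from h import *
from rig import arm
o=arm.get_obs(); p=o["tcp_pos"]; print(p,w2f(p))
S=snap(arm,"scene","pics/scene4.png");T=snap(arm,"top","pics/top4.png")
s=cv2.imread("pics/scene4.png");t=cv2.imread("pics/top4.png")
o=np.zeros((600,800,3),np.uint8)
o[:,:480]=cv2.resize(s[135:285,290:410],(480,600),interpolation=cv2.INTER_CUBIC)
o[:320,480:]=cv2.resize(t[180:260,360:440],(320,320),interpolation=cv2.INTER_CUBIC)
cv2.imwrite("pics/c4.png",o)
for a in (1.0,1.3): print("tab tip",a,(proj(S,f2w(-31,55+55*np.sin(a),100+55*np.cos(a)))-[290,135])*4)
for x in (26,31,36): print("knob",x,(proj(S,f2w(x,20,177))-[290,135])*4,proj(pickle.load(open("pics/top0.pkl","rb")),f2w(x,20,177)))
E
```

```text
[ 0.48920377 -0.00562441  0.239683  ] [-30.77190617  87.77772361 239.68300162]
tab tip 1.0 [[235.61429529 358.82009594]]
tab tip 1.3 [[229.10650453 389.64924966]]
knob 26 [[188.83458429 141.88570046]] [[403.86661364 210.45696777]]
knob 31 [[179.14230827 139.10675735]] [[403.32961431 208.0216778 ]]
knob 36 [[169.47315148 136.33388526]] [[402.79346243 205.59030887]]
```

View pics/c4.png

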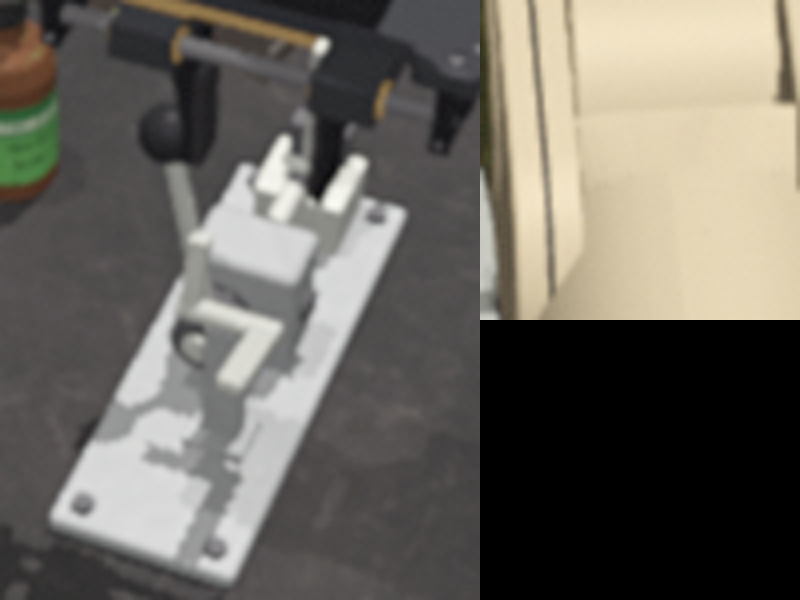

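The tab lies over with its tip at about crop (232,385), which matches 1.3 rad. The knob at (167,132) matches fixture x ≈ 37, y 20, so the hinge is at x ≈ 11. Next I'll grip the knob.

Emit:
{"method": "drive_tool", "body": {
  "claw": [56, 56, 56, 56, 56, 56, 56, 56, 56, 56, 56, 56],
  "slide": [
    [-10, 10, 0],
    [-20, 20, 0],
    [-20, 20, 0],
    [-18, 18, 0],
    [0, 0, 0],
    [0, 0, 15],
    [0, 0, 15],
    [0, 0, 15],
    [0, 0, 15],
    [0, 0, 11],
    [0, 0, 0],
    [0, 0, 0]
  ],
  "spin": [0, 0, 0, 0, 0, 0, 0, 0, 0, 0, 0, 0]
}}

```text
time: 16.95
tcp_pos: [0.5689, -0.0584, 0.1676]
ee_rot: [-1.982, -2.436, 0.002]
wrist_force: [-0.1, 0.3, 0.3]
width: 0.0561
grasp_force: 0.0
```

Emit:
{"method": "drive_tool", "body": {
  "claw": [24, 24, 24, 24, 24, 24, 24, 24, 24, 24],
  "slide": [
    [0, 0, 0],
    [0, 0, 0],
    [0, 0, 0],
    [0, 0, 0],
    [0, 0, 0],
    [0, 0, 0],
    [0, 0, 0],
    [0, 0, 0],
    [0, 0, 0],
    [0, 0, 0]
  ],
  "spin": [0, 0, 0, 0, 0, 0, 0, 0, 0, 0],
  "newtons": 25
}}

```text
time: 17.78
tcp_pos: [0.5698, -0.0584, 0.1684]
ee_rot: [1.982, 2.437, 0.001]
wrist_force: [3.6, 0.7, 3.6]
width: 0.0285
grasp_force: 25.0
```

```bash
python3 - <<'E'
from h import *
from rig import arm
o=arm.get_obs(); p=o["tcp_pos"]; print(p,w2f(p),o["width"],o["grasp_force"],o["wrist_force"])
b=np.array([130*np.sin(.2),130*np.cos(.2)]);q=b
for t in np.arange(.1,1.06,.1).tolist():
    n=np.array([130*np.sin(.2-t),130*np.cos(.2-t)]); print(round(t,2),(n-q).round(1),"knob x",round(n[0]+11,1)); q=n
E
```

```text
[ 0.5698458  -0.05841874  0.16837839] [ 37.43436612  19.67277669 168.37838859] 0.028451731045727246 25.000616312026978 [3.56684833 0.67400011 3.56000602]
0.1 [-12.8   1.9] knob x 24.0
0.2 [-13.    0.6] knob x 11.0
0.3 [-13.   -0.6] knob x -2.0
0.4 [-12.8  -1.9] knob x -14.8
0.5 [-12.6  -3.2] knob x -27.4
0.6 [-12.2  -4.5] knob x -39.6
0.7 [-11.7  -5.7] knob x -51.3
0.8 [-11.1  -6.8] knob x -62.4
0.9 [-10.3  -7.9] knob x -72.7
1.0 [-9.5 -8.9] knob x -82.3
```

Knob gripped. Now I'll pull along the arc.

Emit:
{"method": "drive_tool", "body": {
  "claw": [24, 24, 24, 24, 24, 24, 24, 24],
  "slide": [
    [0, -6.4, -1.1],
    [0, -6.4, -0.8],
    [0, -6.5, -0.5],
    [0, -6.5, -0.1],
    [0, -6.5, 0.1],
    [0, -6.5, 0.5],
    [0, -6.4, 0.8],
    [0, -6.4, 1.1]
  ],
  "spin": [0, 0, 0, 0, 0, 0, 0, 0]
}}

```text
time: 18.45
tcp_pos: [0.5205, -0.0682, 0.1693]
ee_rot: [1.98, 2.436, 0.006]
wrist_force: [7.5, 3.4, 3.3]
width: 0.0283
grasp_force: 25.0
```

Emit:
{"method": "drive_tool", "body": {
  "claw": [24, 24, 24, 24, 24, 24, 24, 24],
  "slide": [
    [0, -6.3, 1.5],
    [0, -6.3, 1.7],
    [0, -6.2, 2.1],
    [0, -6, 2.4],
    [0, -5.9, 2.7],
    [0, -5.8, 3],
    [0, -5.6, 3.3],
    [0, -5.5, 3.5]
  ],
  "spin": [0, 0, 0, 0, 0, 0, 0, 0]
}}

```text
time: 19.12
tcp_pos: [0.4741, -0.0778, 0.149]
ee_rot: [1.979, 2.436, 0.007]
wrist_force: [6.5, 3.9, 7.2]
width: 0.0288
grasp_force: 25.0
```

Emit:
{"method": "drive_tool", "body": {
  "claw": [24, 24, 24, 24, 24, 24],
  "slide": [
    [0, -5.2, 3.8],
    [0, -5.1, 4.1],
    [0, -4.9, 4.3],
    [0, -2, 1.8],
    [0, 0, 0],
    [0, 0, 0]
  ],
  "spin": [0, 0, 0, 0, 0, 0]
}}

```text
time: 19.62
tcp_pos: [0.4579, -0.0812, 0.1355]
ee_rot: [1.979, 2.435, 0.008]
wrist_force: [6.2, 3.6, 9.3]
width: 0.0284
grasp_force: 27.3
```

```bash
python3 - <<'E'
from h import *
from rig import arm
o=arm.get_obs(); p=o["tcp_pos"]; f=w2f(p); print(p,f,o["width"],o["grasp_force"],o["wrist_force"])
print("lever est", .2+np.arcsin((11-f[0])/130))
S=snap(arm,"scene","pics/scene5.png")
s=cv2.imread("pics/scene5.png")
cv2.imwrite("pics/c5.png",cv2.resize(s[135:285,280:420],(560,600),interpolation=cv2.INTER_CUBIC))
print("knob stop",(proj(S,f2w(-77.6,20,145))-[280,135])*4)
E
```

```text
[ 0.45792575 -0.08123996  0.13551857] [-76.78782972  20.1126629  135.51857148] 0.028401668466673812 27.25934397429228 [6.21424222 3.61089589 9.32384249]
lever est 0.9413591768634679
knob stop [[428.34399319 248.60855914]]
```

View pics/c5.png

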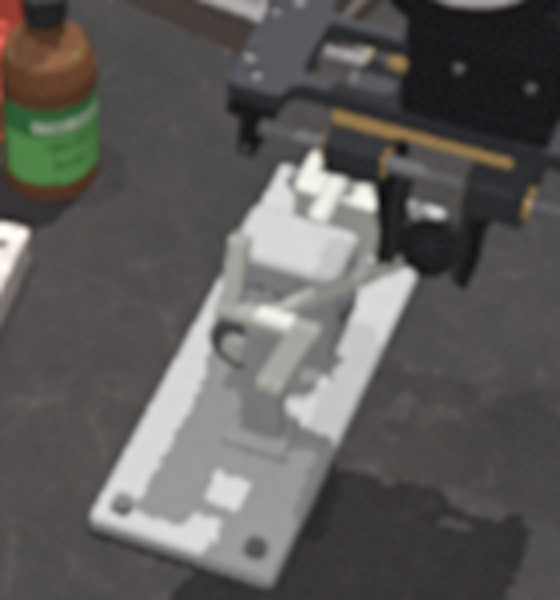

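The knob is at crop (430,248), where (428,249) was predicted for the stop, and the catch is still flipped. A small nudge will confirm the stop.

Emit:
{"method": "drive_tool", "body": {
  "claw": [24, 24, 24, 24, 24, 24],
  "slide": [
    [0, -1.5, 1.3],
    [0, 0, 0],
    [0, 0, 0],
    [0, 0, 0],
    [0, 0, 0],
    [0, 0, 0]
  ],
  "spin": [0, 0, 0, 0, 0, 0]
}}

```text
time: 20.17
tcp_pos: [0.4577, -0.0814, 0.1352]
ee_rot: [1.978, 2.434, 0.011]
wrist_force: [6.9, 5.3, 16.0]
width: 0.0286
grasp_force: 27.6
```

Commanding 2 mm more moved the TCP only about 0.3 mm and the force rose, so the lever is on its stop. Handing in.

```bash
python3 -c "
from rig import arm
print(arm.job_done())"
```

```text
the job is handed in; nothing more can be done
None
```

The longest pin is seated at the bottom of the socket, the catch is flipped clear (about 1.3 rad), and the gripper is still holding the lever at its stop; I handed the job in at about 20 s of the 72 s, and no verdict or plunger force reading came back.

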